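# Right the fallen canister and refit its T-handle

### The arm

A 6-joint arm with a two-finger parallel gripper is mounted at the origin on the work surface. World frame = base frame: x ahead of the robot, y to its left, z up, the work surface at z = 0. Lengths are in m, angles in rad, forces in N, time in s.
With the tool pointing down it reaches from about 0.35 to 1 m from the base axis. Payload 7.1 kg.
Tool frame: the origin (TCP) lies between the finger pads, 19 mm behind the fingertips; this is the grasp point; z points along the fingers, y is the line along which they close (so a half turn about z gives the same grasp; the last joint's range is limited). The gripper opens to 85 mm and grips with 20 to 120 N. Pads are 22 mm wide; open, the fingers measure 114 mm over their backs; the gripper's body (76 mm by 85 mm) begins 54 mm behind the grasp point. The pads swing forward as they close: fully open they stand 13 mm farther back than shut.
Start: joints at [-1.23, 0.423, 1.63, -0, 1.089, -0.019], TCP at [0.22, -0.585, 0.25] pointing down, gripper open.
Joint ranges: [-3, 3], [-0.9, 2.11], [0.09, 2.58], [-1.31, 4.45], [0.11, 2.69], [-2.54, 2.54]. Speed limits (rad/s): [2.39, 2.39, 3.01, 3.14, 3.14, 3.14].

### API

Orientations are given as a 3x3 rotation matrix whose columns are the frame's x, y, z axes.
In Python, from plant import read_state, camera, camera_model, finish_job gives the robot as it stands. The module is installed in compiled form; this text tells all that it offers.
- The arm moves only by the tool carry_out, never from a script. Its argument "moves" is a list of rows, each a list of 2 entries, a list of its own where there are three numbers: the shift along the tool's x, y, z each as a share of 300 mm, from -1 to 1, then the turn, a rotation vector about the tool's x, y, z each as a share of 360 degrees, from -1 to 1. A call has 1 to 10 rows; each row shifts and turns the commanded pose from where the row before left it, along the tool's axes as they then stand; what a row does not reach is not made up. A row lasts 1/10 s, in which the tool goes at most 50 mm and 8.59 degrees, less where a joint would pass 70% of its speed; a pose out of reach is approached as far as the arm can. A call with a number of a shift or a turn outside -1 to 1 is refused whole. A call with a gripper value outside its range is refused whole. "fingers" is the closure, from -1 (fully open) to 1 (shut), set as the call begins (left out, the last holds). The fingers move at their own pace and stop on an object; the grip force is fixed at half the most. Time passes only in rows, so rows that do not move let the fingers close. It gives the time, the measured TCP pose, the force, the opening and the grip force at its end, in the units of the state.
- read_state(): the state, without advancing time (a new reading comes with each control period).
- camera(name): name is "scene" or "top"; returns (picture, depth): 384x512x3 uint8, blue, green, red; 384x512 float32, m along the optical axis (not along the pixel's ray), 0 where there is no reading.
- camera_model(name): a dict with "intrinsics" (3x3 intrinsics, pixels), "rvec" (rotation vector, rad) and "tvec" (3), from world to camera coordinates, as OpenCV has them. Camera axes: x right, y down, z forward; pixel columns grow to the right and rows downward; lengths in m; the calibration is good to about 2 mm. A picture is of the moment at which its call begins. camera_model takes no time and is no camera call.
- finish_job(): hands the job in; it is judged then, once.
The state is a dict: "time_s": time; "qpos": joint angles; "joint_vel": joint speeds; "joint_torque": joint torques, N m; "position": TCP position; "orientation": TCP orientation; "wrist_force": force on the tool from outside, world axes, zero at the start; "moment": the same for the moment, N m; "grip_width": opening from 0.0 (shut) to 1.0 (fully open); "grip_force": force on a finger pad.
Only numpy, scipy, OpenCV 4.12 (cv2) and the standard library are available. Lean on these libraries where they do the work, as an engineer would, in place of code of your own. Each camera call takes 0.05 s, during which the arm holds its last target. There are 200 camera calls.

### The job

The steel sample canister on the clean bench has fallen over and its valve handle has come off. Stand the canister upright inside the shallow drip tray without dropping it and let go of it, then push the T-handle fully home on the square stem on top of it, so that the canister is left standing in the tray with its handle on. Leave the jar, the round tin and the stack of gridded trays where they are.

Things in the scene. Friction and masses are not known exactly. Their poses are not given: they have to be found in the camera images.
- canister: Closed steel canister, about 0.45 kg, 50 x 50 mm square section, 130 mm from foot to shoulder top (the last 12 mm, the shoulder, is 38 x 38 mm), with a square stem on top. Origin at mid-body, 65 mm from foot and from shoulder top; z runs from foot to stem, x and y square to the flat sides. At the start it lies on a flat side, stem roughly away from the robot.
- stem_base (a point): Centre of the canister's flat shoulder top; axes as the canister's. From here rises the brass stem: 16 x 16 mm, 20 mm long, sides parallel to the body's, then an 11 x 11 mm lead-in tip 4 mm long. The handle's underside rests on the shoulder when fully home.
- foot (a point): Centre of the canister's flat foot (underside), 65 mm from its origin; same axes as the canister.
- handle: Black plastic T-handle, 0.12 kg, standing bore down: square hub 36 x 36 x 26 mm high with a square bore 19 x 19 mm, 26 mm deep, open below; on it a cross bar 110 mm long (x), 16 mm wide (y), 26 mm high. Origin at the centre of the hub's underside (bore mouth), z up, bore sides along x and y. Fits the stem in any quarter turn.
- handle_grip (a point): Point on the handle's axis 47 mm above its underside, in the upper part of the cross bar (the bar spans 26 to 52 mm); same axes as the handle. With the gripper's TCP here the fingertips clear the hub.
- drip_tray: Shallow grey plastic tray, 140 x 140 mm, 13 mm high, walls and floor 5 mm thick, fixed to the bench. Origin at the centre of its underside; its floor is 5 mm above that; x and y along its sides.
- tray_stack: Bystander: stack of flat gridded trays 110 x 170 mm, 44 mm high; origin at the centre of its underside.
- jar: Bystander: amber glass jar with a pale lid, 68 mm across and 80 mm high; origin at the centre of its underside.
- tin: Bystander: round black tin 90 mm across and 32 mm high; origin at the centre of its underside.
Things that resemble listed ones, but are neither listed nor needed, are in the scene too. Several things look just like the drip_tray: the one meant starts nearest to the robot's base. There is more than one size of the canister; the one meant has the size given above.

How it is judged:
On the way, in this order (a step that is already met when the one before it is completed fails the run):
1. the canister stands upright inside the drip tray, let go, the handle still off it (angle between canister's own z axis and vertical below 0.06 rad and z of foot in the frame of drip_tray below 0.009 m and x of foot in the frame of drip_tray between -0.045 and 0.045 m and y of foot in the frame of drip_tray between -0.045 and 0.045 m and contact force between the fingers and canister below 0.2 N and linear speed of canister below 0.02 m/s and distance between handle and stem_base above 0.04 m), for 0.2 s.
2. the handle is fully home on the stem of the upright canister (angle between canister's own z axis and vertical below 0.06 rad and z of foot in the frame of drip_tray below 0.009 m and x of foot in the frame of drip_tray between -0.045 and 0.045 m and y of foot in the frame of drip_tray between -0.045 and 0.045 m and horizontal distance between handle and stem_base below 0.005 m and z of handle in the frame of stem_base between -0.004 and 0.004 m and angle between handle's own z axis and vertical below 0.1 rad), for 0.2 s.
At the end, for the whole second after the job is handed in: The canister stands upright (within 0.06 rad) on the drip tray's floor, its foot's centre within 45 mm of the tray's centre along each tray side; the handle sits fully home on the stem (underside within 4 mm of the shoulder, axis within 5 mm); both are at rest (all of step 2 and linear speed of each of canister, handle below 0.02 m/s); the robot touches nothing.
It fails at once if the canister is dropped or knocked: it moves faster than 0.6 m/s while the fingers do not hold it (contact force between the fingers and canister below 0.2 N and linear speed of canister above 0.6 m/s).
It fails at once if the tray stack is disturbed (moved more than 30 mm) (distance of tray_stack from where it was at the start of the episode above 0.03 m).
It fails at once if the jar is disturbed (moved more than 30 mm) (distance of jar from where it was at the start of the episode above 0.03 m).
It fails at once if the tin is disturbed (moved more than 30 mm) (distance of tin from where it was at the start of the episode above 0.03 m).
It also fails if it takes over 72 s, if anything falls off the work surface, if the arm or the gripper's body presses on something with over 40 N, if the wrist force passes 120 N, or if a joint passes its speed limit or range.

## Working session

There is one attempt and no reset: what is moved stays moved. The work goes in short steps, Python scripts to look and compute and a tool call to move; the robot and the scene stay as the last step left them, time stands still between calls to the robot, and variables do not carry over. Pictures are saved under pics/ and viewed, at most 10 in all, crops included, and the job is handed in when it is done.

Besides the shell and the picture viewer there is one more tool, called after "Request:" in YAML: its name, and indented under it one key for each argument. carry_out: Moves the arm, as the interface text tells. Shift numbers are shares of 300 mm and turn numbers shares of 360 degrees, none past 1 either way. Its arguments: {"type":"object","properties":{"moves":{"type":"array"},"fingers":{"type":"number"}},"required":["moves"]}

```bash
mkdir -p pics
cat > h.py <<'E'
import numpy as np, cv2
from plant import *
def cam(n):
    p,d=camera(n); return p,d
def cloud(n,d):
    m=camera_model(n);K=np.array(m["intrinsics"]);R=cv2.Rodrigues(np.array(m["rvec"],float))[0];t=np.array(m["tvec"]).ravel()
    v,u=np.mgrid[:d.shape[0],:d.shape[1]]
    P=np.stack([(u-K[0,2])/K[0,0]*d,(v-K[1,2])/K[1,1]*d,d],-1)
    W=(P-t)@R; W[d<=0]=np.nan
    return W
E
python3 - <<'E'
from h import *
for n in("top","scene"):
    p,d=cam(n);cv2.imwrite(f"pics/{n}0.png",p);W=cloud(n,d);np.savez(f"{n}0.npz",p=p,d=d,W=W)
    m=camera_model(n);R=cv2.Rodrigues(np.array(m["rvec"],float))[0];print(n,-R.T@np.array(m["tvec"]).ravel(),m["intrinsics"],(d>0).mean())
print(read_state())
E
```

```text
top [0.3870058  0.00924508 1.60045912] [[492.4141276    0.         266.30255803]
 [  0.         492.4141276  187.053973  ]
 [  0.           0.           1.        ]] 0.9960581461588541
scene [1.29947353 0.35694292 0.72443048] [[372.28427155   0.         257.24133348]
 [  0.         372.28427155 189.69520071]
 [  0.           0.           1.        ]] 0.9960734049479166
{'time_s': 0.1, 'qpos': array([-1.22994924e+00,  4.23763263e-01,  1.63060777e+00, -4.97562153e-06,
        1.08862084e+00, -1.89712917e-02]), 'joint_vel': array([ 0.00160348, -0.00011398, -0.00126161, -0.00041224,  0.00085191,
        0.00094706]), 'joint_torque': array([-1.77328613e-03, -5.58428693e+01, -2.82445568e+01, -9.33463116e-05,
        3.01444124e-03, -8.12862737e-06]), 'position': array([ 0.21994732, -0.58451641,  0.24932642]), 'orientation': array([[ 9.35959982e-01,  3.52106077e-01, -4.71892549e-04],
       [ 3.52106393e-01, -9.35959055e-01,  1.31724831e-03],
       [ 2.21390318e-05, -1.39904809e-03, -9.99999021e-01]]), 'wrist_force': array([-0.48323488, -0.30128641,  0.00548859]), 'moment': array([0.03918888, 0.00699111, 0.0120026 ]), 'grip_force': 0.0, 'grip_width': 1.002511074566561}
```

View pics/top0.png

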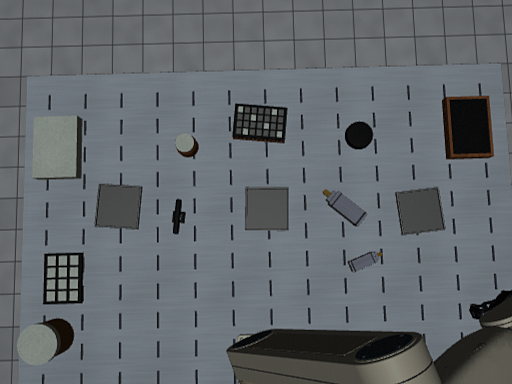

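View pics/scene0.png

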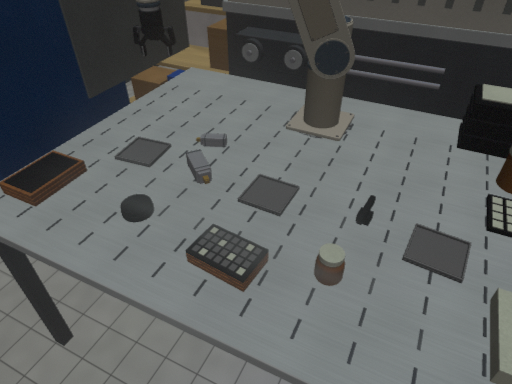

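The top picture has image up = +x and left = +y.
- Canister candidates: (345,208), large, stem at (326,192); and (365,261), small.
- Tray candidates: (118,206), (267,208) and (420,211). The middle one looks nearest to the base.
- Handle: only (178,216).
- Bystanders: jar (186,146), black tin (359,135), gridded stack (260,122).

I choose canister (345,208) and tray (267,208), and will check them by size and in a crop.

```bash
cat >> h.py <<'E'
def blobs(W,zmin,zmax,box,minpts=25):
    x0,x1,y0,y1=box
    m=((W[...,2]>zmin)&(W[...,2]<zmax)&(W[...,0]>x0)&(W[...,0]<x1)&(W[...,1]>y0)&(W[...,1]<y1)).astype(np.uint8)
    n,l,s,c=cv2.connectedComponentsWithStats(m)
    for i in range(1,n):
        if s[i,4]<minpts: continue
        q=W[l==i]; r=cv2.minAreaRect((q[:,:2]*1000).astype(np.float32))
        print("px",c[i].round(),"ctr mm",np.round(r[0],1),"size",np.round(r[1],1),"ang",round(r[2],1),"z",np.round(np.percentile(q[:,2],[2,50,98])*1000,1),s[i,4])
E
python3 - <<'E'
from h import *
f=np.load("top0.npz");W=f['W'];p=f['p']
print("bench z",np.nanmedian(W[60:330,100:400,2]))
print("all");blobs(W,.006,.2,(.12,.8,-.7,.8))
print("canister top faces");blobs(W,.040,.07,(.1,.5,-.4,-.05))
f2=np.load("scene0.npz");print("scene");blobs(f2['W'],.006,.2,(.12,.6,-.7,.8))
print("handle"); blobs(f2['W'],.03,.2,(.2,.5,.15,.4)); blobs(W,.03,.2,(.2,.5,.15,.4))
a=cv2.resize(p[170:290,240:400],None,fx=4,fy=4,interpolation=cv2.INTER_CUBIC)
cv2.imwrite("pics/crop1.png",a)
E
```

```text
bench z 0.0005408650680883127
all
px [464. 135.] ctr mm [ 724.7 -642.3] size [150.4 115. ] ang 0.1 z [11.  40.6 48.1] 1799
px [260. 129.] ctr mm [764.9  22.6] size [171.   80.8] ang 85.5 z [10.1 43.4 50.8] 1267
px [ 57. 151.] ctr mm [708.  690.6] size [184.9 169.4] ang 0.8 z [11.  45.6 53.2] 2751
px [359. 135.] ctr mm [ 734.7 -302.6] size [90.2 87.5] ang 54.3 z [ 9.5 31.2 38.8] 615
px [186. 145.] ctr mm [717.4 266.2] size [84.6 65.9] ang 62.3 z [ 7.3 78.3 87.5] 428
px [118. 206.] ctr mm [526.7 486.5] size [150.  149.6] ang 84.0 z [ 6.1  9.4 18.6] 1188
px [267. 209.] ctr mm [505.4   8.2] size [149.  146.3] ang 88.5 z [ 6.1  9.  17.4] 879
px [420. 202.] ctr mm [ 486.  -489.6] size [143.2 149.6] ang 4.5 z [ 6.1  9.6 17.1] 370
px [345. 207.] ctr mm [ 510.4 -239.5] size [155.8  63.5] ang 49.3 z [11.9 48.5 56.8] 759
px [428. 199.] ctr mm [ 518.9 -517.2] size [31.6 18.8] ang 24.6 z [ 6.1  7.6 13.4] 29
px [177. 217.] ctr mm [483.8 297.5] size [ 50.6 113.3] ang 83.9 z [ 8.  47.8 58.1] 291
px [416. 207.] ctr mm [ 494.9 -476.5] size [29.9 22.2] ang 38.1 z [ 6.2  8.1 12.8] 25
px [412. 214.] ctr 
[... 712 characters left out ...]
x [199. 166.] ctr mm [ 506.2 -234.8] size [157.3  51.7] ang 49.1 z [ 9.2 46.1 50.5] 597
px [506. 174.] ctr mm [150.4 641.9] size [65.8 16. ] ang 38.5 z [  6.9  42.2 111.4] 354
px [268. 194.] ctr mm [502.1   7.7] size [140.9 146. ] ang 87.7 z [ 6.2 10.4 13.6] 318
px [366. 211.] ctr mm [485.3 292.1] size [ 36.3 111.6] ang 84.6 z [ 8.9 45.7 52.5] 317
px [500. 214.] ctr mm [299.1 632.5] size [ 62.4 167.6] ang 89.7 z [ 7.8 11.1 13.9] 856
px [439. 252.] ctr mm [525.1 488.1] size [139.7 144.6] ang 84.6 z [ 6.1 11.  14.2] 536
handle
px [370. 203.] ctr mm [464.4 294.3] size [15.8 69.8] ang 83.5 z [32.5 49.8 52.8] 113
px [176. 223.] ctr mm [465.8 295.8] size [24.3 70.1] ang 82.5 z [30.6 50.6 59. ] 135
```

View pics/crop1.png

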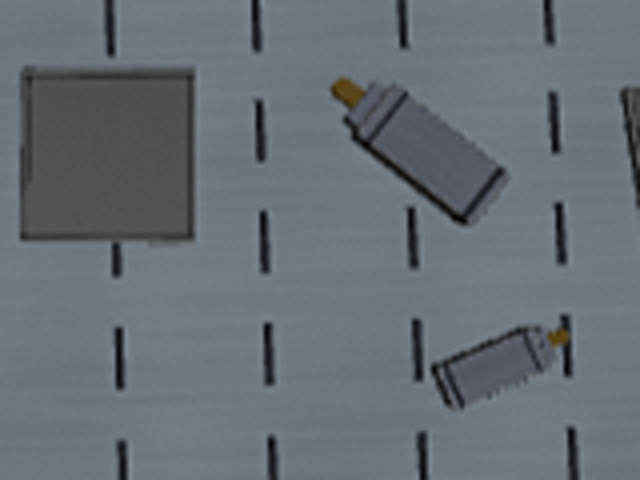

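The crop shows the larger canister, with foot at about crop (485,195) and stem tip at (345,90). Its cloud is 51 x 156 mm and about 50 mm high, which matches. The small one is only about 110 mm long. The tray at (503,8) mm is nearest to the base. Next I take an exact axis for the canister and a closer check of the handle, then move.

```bash
cat >> h.py <<'E'
from scipy.spatial.transform import Rotation as Ro
def need(pos,R,N=None):
    s=read_state();p=np.array(s['position']);R0=np.array(s['orientation'])
    w=Ro.from_matrix(R0.T@np.array(R)).as_rotvec();d=np.array(pos)-p
    if N is None: N=int(np.ceil(max(np.linalg.norm(d)/.045,np.linalg.norm(w)/np.radians(8.2),1)))
    M=sum(R0@Ro.from_rotvec(w*k/N).as_matrix() for k in range(N))
    sh=np.linalg.solve(M,d)
    print("N",N,"row",np.round(sh/.3,4).tolist(),np.round(w/2/np.pi,5).tolist())
def down(yaw): # tool down with tool x at yaw (rad)
    x=np.array([np.cos(yaw),np.sin(yaw),0]);z=np.array([0,0,-1.]);return np.column_stack([x,np.cross(z,x),z])
E
python3 - <<'E'
from h import *
for n in("top","scene"):
    W=np.load(n+"0.npz")['W']
    m=(W[...,2]>.012)&(W[...,2]<.07)&(abs(W[...,0]-.508)<.1)&(abs(W[...,1]+.238)<.1)
    q=W[m][:,:2]; r=cv2.minAreaRect((q*1000).astype(np.float32)); print(n,r)
    for lo,hi in((.036,.07),):
        q=W[m&(W[...,2]>lo)][:,:2];print(" top part",cv2.minAreaRect((q*1000).astype(np.float32)))
    a=np.radians(49.3);d=np.array([np.cos(a),np.sin(a)])
    for w in(.012,.036):
        q=W[m&(W[...,2]>w)][:,:2];print(" along",np.percentile(q@d,[.5,99.5]).round(4),"across",np.percentile(q@[-d[1],d[0]],[1,99]).round(4))
    m=(W[...,2]>.006)&(W[...,2]<.07)&(abs(W[...,0]-.485)<.08)&(abs(W[...,1]-.295)<.06)
    q=W[m]; b=np.floor(q[:,0]/.01)
    for k in np.unique(b): 
        z=q[b==k]; print("  x",k*10,len(z),"z max/med",np.percentile(z[:,2],[95,50]).round(3),"y",np.percentile(z[:,1],[3,97]).round(3))
p=np.load("scene0.npz")['p'];t=np.load("top0.npz")['p']
a=cv2.resize(p[180:240,335:400],(520,480),interpolation=cv2.INTER_CUBIC);b=cv2.resize(t[190:245,155:200],(270,330),interpolation=cv2.INTER_CUBIC)
c=np.zeros((480,790,3),np.uint8);c[:,:520]=a;c[:330,520:]=b;cv2.imwrite("pics/hand.png",cv2.convertScaleAbs(c,alpha=2))
need([.515,-.227,.25],down(np.radians(49.3)))
E
```

```text
top ((504.1495056152344, -236.7669677734375), (155.0100860595703, 60.203678131103516), 54.907569885253906)
 top part ((505.6306457519531, -237.66476440429688), (152.42239379882812, 51.963623046875), 49.290550231933594)
 along [0.0749 0.224 ] across [-0.5627 -0.5128]
 along [0.0748 0.2117] across [-0.5628 -0.513 ]
  x 400.0 1 z max/med [0.007 0.007] y [0.33 0.33]
  x 410.0 6 z max/med [0.009 0.009] y [0.248 0.321]
  x 420.0 6 z max/med [0.009 0.007] y [0.252 0.305]
  x 430.0 30 z max/med [0.054 0.044] y [0.239 0.331]
  x 440.0 20 z max/med [0.055 0.049] y [0.276 0.321]
  x 450.0 28 z max/med [0.054 0.046] y [0.247 0.349]
  x 460.0 34 z max/med [0.057 0.036] y [0.242 0.333]
  x 470.0 43 z max/med [0.055 0.031] y [0.274 0.322]
  x 480.0 45 z max/med [0.055 0.03 ] y [0.272 0.333]
  x 490.0 44 z max/med [0.056 0.028] y [0.262 0.335]
  x 500.0 33 z max/med [0.055 0.045] y [0.264 0.352]
  x 510.0 35 z max/med [0.055 0.03 ] y [0.245 0.349]
  x 520.0 26 z max/med [0.055 0.05 ] y [0.25 0.33]
  x 530.0 24 z max/med [0.055 0.051] y [0.262 0.333]
  x 540.0 5 z max/med [0.008 0.008] y [0.241 0.329
[... 416 characters left out ...]

  x 430.0 14 z max/med [0.051 0.05 ] y [0.291 0.305]
  x 440.0 15 z max/med [0.051 0.049] y [0.292 0.304]
  x 450.0 16 z max/med [0.052 0.049] y [0.289 0.303]
  x 460.0 26 z max/med [0.052 0.048] y [0.277 0.308]
  x 470.0 36 z max/med [0.051 0.03 ] y [0.278 0.311]
  x 480.0 34 z max/med [0.052 0.026] y [0.276 0.31 ]
  x 490.0 35 z max/med [0.052 0.026] y [0.273 0.309]
  x 500.0 47 z max/med [0.052 0.023] y [0.275 0.307]
  x 510.0 21 z max/med [0.051 0.05 ] y [0.282 0.297]
  x 520.0 21 z max/med [0.052 0.05 ] y [0.28  0.296]
  x 530.0 50 z max/med [0.051 0.043] y [0.28  0.294]
  x 540.0 2 z max/med [0.036 0.033] y [0.289 0.291]
N 11 row [0.1359, -0.0411, -0.0002] [-0.00022, -6e-05, -0.07968]
```

View pics/hand.png

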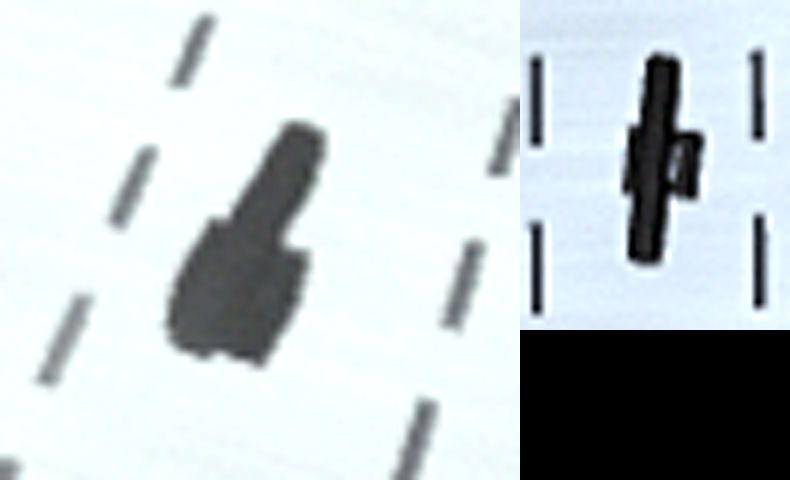

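The handle stands bore down (scene crop (240,270)), with its axis at about (0.485, 0.293) and the bar along x at about -6°. The hub and bar sizes match. I choose a grip on the canister 92 mm from the foot, at (0.516, -0.224).

```bash
sed -i 's#np.round(w/2/np.pi,5)#np.round(w/N/2/np.pi,5)#' h.py
python3 -c "
from h import *
need([.5164,-.2239,.16],down(np.radians(49.2)),12)"
```

```text
N 12 row [0.1254, -0.038, 0.0249] [-2e-05, -0.0, -0.00662]
```

Request:
carry_out:
  fingers: -1
  moves:
    - [[0.1254,-0.038,0.025],[0,0,-0.0066]]
    - [[0.1254,-0.038,0.025],[0,0,-0.0066]]
    - [[0.1254,-0.038,0.025],[0,0,-0.0066]]
    - [[0.1254,-0.038,0.025],[0,0,-0.0066]]
    - [[0.1254,-0.038,0.025],[0,0,-0.0066]]
    - [[0.1254,-0.038,0.025],[0,0,-0.0066]]
    - [[0.1254,-0.038,0.025],[0,0,-0.0066]]
    - [[0.1254,-0.038,0.025],[0,0,-0.0066]]
    - [[0.1254,-0.038,0.025],[0,0,-0.0066]]
    - [[0.1254,-0.038,0.025],[0,0,-0.0066]]

```text
time_s: 1.1
position: [0.4811, -0.2927, 0.1745]
orientation: [[0.714, 0.701, -0.0], [0.701, -0.714, 0.0], [-0.0, -0.0, -1.0]]
wrist_force: [-0.2, 0.0, 0.1]
grip_width: 0.999
grip_force: 0.0
```

```bash
python3 -c "
from h import *
print(read_state()['position'],read_state()['qpos'])
need([.5164,-.2239,.08],down(np.radians(49.2)),4)"
```

```text
[ 0.48108129 -0.29272324  0.17448934] [-5.67755921e-01  4.33350098e-01  1.82201566e+00 -2.35437623e-06
  8.86514205e-01  2.26924313e-01]
N 4 row [0.0618, -0.0184, 0.0787] [-1e-05, 0.0, -0.00329]
```

Request:
carry_out:
  moves:
    - [[0.0618,-0.0184,0.0787],[0,0,-0.0033]]
    - [[0.0618,-0.0184,0.0787],[0,0,-0.0033]]
    - [[0.0618,-0.0184,0.0787],[0,0,-0.0033]]
    - [[0.0618,-0.0184,0.0787],[0,0,-0.0033]]
    - [[0,0,0],[0,0,0]]
    - [[0,0,0],[0,0,0]]

```text
time_s: 1.7
position: [0.5155, -0.2252, 0.0802]
orientation: [[0.654, 0.757, -0.001], [0.757, -0.654, 0.0], [-0.001, -0.001, -1.0]]
wrist_force: [0.8, -0.9, 0.3]
grip_width: 0.999
grip_force: 0.0
```

```bash
python3 -c "
from h import *
print(read_state()['position'],read_state()['qpos'])
need([.5164,-.2239,.028],down(np.radians(49.2)),3)"
```

```text
[ 0.51554208 -0.22515226  0.08022709] [-4.32847408e-01  5.81319190e-01  1.85900651e+00 -2.17674696e-04
  7.02734115e-01  2.80014958e-01]
N 3 row [0.0017, -0.0001, 0.058] [-7e-05, 3e-05, -3e-05]
```

Descend, then close.

Request:
carry_out:
  moves:
    - [[0.0017,0,0.058],[0,0,0]]
    - [[0.0017,0,0.058],[0,0,0]]
    - [[0.0017,0,0.058],[0,0,0]]
    - [[0,0,0],[0,0,0]]
    - [[0,0,0],[0,0,0]]

```text
time_s: 2.2
position: [0.5171, -0.2252, 0.0294]
orientation: [[0.655, 0.755, 0.001], [0.755, -0.655, -0.0], [0.0, 0.001, -1.0]]
wrist_force: [1.0, -0.4, -0.3]
grip_width: 1.001
grip_force: 0.0
```

Request:
carry_out:
  fingers: 1
  moves:
    - [[0,0,0],[0,0,0]]
    - [[0,0,0],[0,0,0]]
    - [[0,0,0],[0,0,0]]
    - [[0,0,0],[0,0,0]]
    - [[0,0,0],[0,0,0]]
    - [[0,0,0],[0,0,0]]
    - [[0,0,0],[0,0,0]]
    - [[0,0,0],[0,0,0]]

```text
time_s: 3.0
position: [0.5175, -0.2247, 0.0296]
orientation: [[0.654, 0.756, 0.002], [0.756, -0.654, -0.001], [0.0, 0.002, -1.0]]
wrist_force: [-0.9, -0.2, 6.3]
grip_width: 0.577
grip_force: 63.2
```

Gripped: 0.577 x 85 = 49 mm. Lift.

Request:
carry_out:
  moves:
    - [[0,0,-0.04],[0,0,0]]
    - [[0,0,-0.1],[0,0,0]]
    - [[0,0,-0.1],[0,0,0]]
    - [[0,0,-0.1],[0,0,0]]
    - [[0,0,-0.1],[0,0,0]]
    - [[0,0,-0.1],[0,0,0]]
    - [[0,0,-0.1],[0,0,0]]
    - [[0,0,-0.04],[0,0,0]]
    - [[0,0,0],[0,0,0]]

```text
time_s: 3.9
position: [0.5175, -0.2244, 0.2342]
orientation: [[0.654, 0.756, 0.003], [0.756, -0.654, -0.001], [0.001, 0.003, -1.0]]
wrist_force: [0.6, 0.4, -4.3]
grip_width: 0.583
grip_force: 63.9
```

Request:
carry_out:
  moves:
    - [[0,0,0],[0,0.02,0]]
    - [[0,0,0],[0,0.02,0]]
    - [[0,0,0],[0,0.02,0]]
    - [[0,0,0],[0,0.02,0]]
    - [[0,0,0],[0,0,0]]

```text
time_s: 4.4
position: [0.5142, -0.2248, 0.2292]
orientation: [[0.578, 0.754, 0.313], [0.658, -0.657, 0.367], [0.482, -0.006, -0.876]]
wrist_force: [-1.2, 0.5, -5.0]
grip_width: 0.574
grip_force: 63.6
```

```bash
python3 -c "
from h import *
s=read_state();print(s['position'],s['qpos'],s['orientation'][:,2],s['grip_width'],s['wrist_force'])"
```

```text
[ 0.51416718 -0.224826    0.22917131] [-0.67904396  0.37137305  1.86570762  0.61616974  0.98638235 -0.32904073] [ 0.31285267  0.36690212 -0.87607422] 0.5743639331780968 [-1.19696074  0.46593137 -4.95588803]
```

```bash
cat >> h.py <<'E'
def horiz(yaw):
    z=np.array([np.cos(yaw),np.sin(yaw),0]);x=np.array([0,0,1.]);return np.column_stack([x,np.cross(z,x),z])
E
python3 -c "
from h import *
need([.503,.0,.25],horiz(np.radians(84)),20)"
```

```text
N 20 row [0.021, -0.0178, 0.0287] [0.00437, 0.0082, -0.00264]
```

Request:
carry_out:
  moves:
    - [[0.021,-0.0178,0.0287],[0.0044,0.0082,-0.0026]]
    - [[0.021,-0.0178,0.0287],[0.0044,0.0082,-0.0026]]
    - [[0.021,-0.0178,0.0287],[0.0044,0.0082,-0.0026]]
    - [[0.021,-0.0178,0.0287],[0.0044,0.0082,-0.0026]]
    - [[0.021,-0.0178,0.0287],[0.0044,0.0082,-0.0026]]
    - [[0.021,-0.0178,0.0287],[0.0044,0.0082,-0.0026]]
    - [[0.021,-0.0178,0.0287],[0.0044,0.0082,-0.0026]]
    - [[0.021,-0.0178,0.0287],[0.0044,0.0082,-0.0026]]
    - [[0.021,-0.0178,0.0287],[0.0044,0.0082,-0.0026]]
    - [[0.021,-0.0178,0.0287],[0.0044,0.0082,-0.0026]]

```text
time_s: 5.4
position: [0.5273, -0.1073, 0.2126]
orientation: [[0.272, 0.916, 0.295], [0.441, -0.391, 0.808], [0.855, -0.089, -0.51]]
wrist_force: [1.2, 0.3, -3.3]
grip_width: 0.582
grip_force: 63.8
```

```bash
python3 -c "
from h import *
s=read_state();print(s['position'],s['qpos'],s['orientation'][:,2],s['grip_width'],s['wrist_force'])
need([.503,.0,.25],horiz(np.radians(84)),10)"
```

```text
[ 0.52734848 -0.10728838  0.21263393] [-0.66822562  0.58457798  1.87504821  0.99515319  1.34190594 -0.8047282 ] [ 0.29537471  0.80766194 -0.51032928] 0.5815483795174187 [ 1.1707894   0.28683707 -3.33704523]
N 10 row [0.0205, -0.0181, 0.0282] [0.00426, 0.00828, -0.00265]
```

Request:
carry_out:
  moves:
    - [[0.0205,-0.0181,0.0282],[0.0043,0.0083,-0.0026]]
    - [[0.0205,-0.0181,0.0282],[0.0043,0.0083,-0.0026]]
    - [[0.0205,-0.0181,0.0282],[0.0043,0.0083,-0.0026]]
    - [[0.0205,-0.0181,0.0282],[0.0043,0.0083,-0.0026]]
    - [[0.0205,-0.0181,0.0282],[0.0043,0.0083,-0.0026]]
    - [[0.0205,-0.0181,0.0282],[0.0043,0.0083,-0.0026]]
    - [[0.0205,-0.0181,0.0282],[0.0043,0.0083,-0.0026]]
    - [[0.0205,-0.0181,0.0282],[0.0043,0.0083,-0.0026]]
    - [[0.0205,-0.0181,0.0282],[0.0043,0.0083,-0.0026]]
    - [[0,0,0],[0,0,0]]

```text
time_s: 6.4
position: [0.5069, -0.0086, 0.2439]
orientation: [[0.027, 0.992, 0.127], [0.048, -0.128, 0.991], [0.998, -0.021, -0.052]]
wrist_force: [-0.2, -0.1, -4.6]
grip_width: 0.58
grip_force: 63.8
```

```bash
python3 -c "
from h import *
s=read_state();print(s['position'],s['qpos'],s['orientation'],s['grip_width'],s['wrist_force'])
need([.503,.008,.15],horiz(np.radians(84)),6)
p,d=cam('scene');cv2.imwrite('pics/s2.png',p)"
```

```text
[ 0.50692699 -0.00859726  0.24389865] [-0.57059809  0.75877061  1.88217951  1.15297528  1.73190369 -1.09535052] [[ 0.02701721  0.99156269  0.12678128]
 [ 0.04846967 -0.12797782  0.99059193]
 [ 0.99845919 -0.02061798 -0.05151832]] 0.5803748274356418 [-0.16618393 -0.09542291 -4.55542393]
N 6 row [-0.0519, -0.0026, 0.0105] [0.00061, 0.00136, -0.00056]
```

View pics/s2.png

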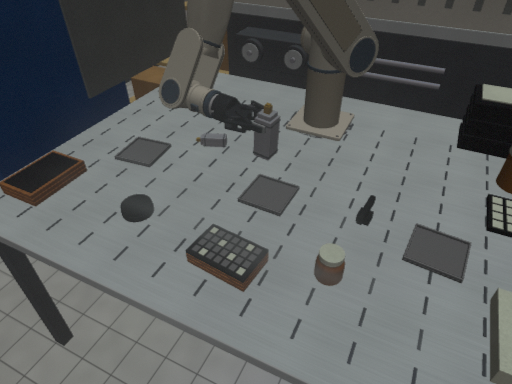

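The canister hangs upright at (267,130) above the tray side, and the wrist is clear at (185,90). Lower part way.

Request:
carry_out:
  moves:
    - [[-0.0519,-0.0026,0.0105],[0.0006,0.00136,-0.00056]]
    - [[-0.0519,-0.0026,0.0105],[0.0006,0.00136,-0.00056]]
    - [[-0.0519,-0.0026,0.0105],[0.0006,0.00136,-0.00056]]
    - [[-0.0519,-0.0026,0.0105],[0.0006,0.00136,-0.00056]]
    - [[-0.0519,-0.0026,0.0105],[0.0006,0.00136,-0.00056]]
    - [[-0.0519,-0.0026,0.0105],[0.0006,0.00136,-0.00056]]
    - [[0,0,0],[0,0,0]]
    - [[0,0,0],[0,0,0]]

```text
time_s: 7.25
position: [0.5048, 0.0062, 0.1519]
orientation: [[-0.005, 0.994, 0.11], [-0.0, -0.11, 0.994], [1.0, 0.005, 0.001]]
wrist_force: [-0.1, 0.9, -3.0]
grip_width: 0.582
grip_force: 64.0
```

```bash
python3 -c "
from h import *
s=read_state();print(s['position'],s['qpos'],s['orientation'])
p,d=cam('scene');W=cloud('scene',d)
m=(W[...,2]>.02)&(abs(W[...,0]-.5)<.12)&(W[...,1]>-.045)&(W[...,1]<.08)
q=W[m];print('can',q.min(0),q.max(0))
for z in np.arange(.03,.2,.015):
    r=q[(abs(q[:,2]-z)<.006)];print(round(z,3),len(r),np.percentile(r[:,:2],[3,97],axis=0).round(3).tolist() if len(r) else '')
m=(W[...,2]>.02)&(abs(W[...,0]-.45)<.2)&(W[...,1]<-.05)&(W[...,1]>-.45)&(W[...,2]<.3)
q=W[m]
for y in np.arange(-.4,-.05,.04):
    r=q[abs(q[:,1]-y)<.02];print('y',round(y,2),np.percentile(r[:,2],1).round(3) if len(r) else '')
need([.503,.008,.101],horiz(np.radians(84)),4)"
```

```text
[0.50478241 0.00624395 0.15186616] [-0.54664496  0.96034215  1.84687982  1.15590022  1.71050205 -1.27059435] [[-4.86892408e-03  9.93926935e-01  1.09934261e-01]
 [-7.60623420e-06 -1.09935600e-01  9.93938712e-01]
 [ 9.99988147e-01  4.83857594e-03  5.42828133e-04]]
can [ 0.38000828 -0.04497922  0.0553137 ] [0.55805252 0.04163142 0.5083857 ]
0.03 0 
0.045 0 
0.06 53 [[0.488, -0.011], [0.533, 0.04]]
0.075 74 [[0.489, -0.011], [0.533, 0.04]]
0.09 78 [[0.491, -0.01], [0.534, 0.039]]
0.105 85 [[0.491, -0.01], [0.533, 0.04]]
0.12 87 [[0.492, -0.01], [0.532, 0.04]]
0.135 83 [[0.477, -0.042], [0.555, 0.04]]
0.15 158 [[0.473, -0.044], [0.556, 0.04]]
0.165 235 [[0.444, -0.044], [0.555, 0.039]]
0.18 121 [[0.489, -0.006], [0.526, 0.034]]
0.195 33 [[0.497, 0.004], [0.514, 0.022]]
y -0.4 
y -0.36 
y -0.32 0.134
y -0.28 0.128
y -0.24 0.132
y -0.2 0.134
y -0.16 0.123
y -0.12 0.128
y -0.08 0.141
N 4 row [-0.0428, -0.0019, 0.0014] [0.00023, -2e-05, 0.00023]
```

Request:
carry_out:
  moves:
    - [[-0.0385,-0.0019,0],[0.0002,0,0.0002]]
    - [[-0.0385,-0.0019,0],[0.0002,0,0.0002]]
    - [[-0.0385,-0.0019,0],[0.0002,0,0.0002]]
    - [[-0.0385,-0.0019,0],[0.0002,0,0.0002]]
    - [[0,0,0],[0,0,0]]
    - [[0,0,0],[0,0,0]]
    - [[0,0,0],[0,0,0]]

```text
time_s: 8.0
position: [0.5027, 0.0067, 0.106]
orientation: [[-0.002, 0.994, 0.106], [-0.002, -0.106, 0.994], [1.0, 0.001, 0.002]]
wrist_force: [0.3, -0.3, -4.0]
grip_width: 0.583
grip_force: 64.0
```

Request:
carry_out:
  moves:
    - [[-0.005,0,0],[0,0,0]]
    - [[-0.005,0,0],[0,0,0]]
    - [[0,0,0],[0,0,0]]
    - [[0,0,0],[0,0,0]]

```text
time_s: 8.4
position: [0.5027, 0.0067, 0.1029]
orientation: [[-0.002, 0.994, 0.106], [-0.002, -0.106, 0.994], [1.0, 0.001, 0.002]]
wrist_force: [0.4, 0.5, -3.7]
grip_width: 0.575
grip_force: 64.0
```

Request:
carry_out:
  moves:
    - [[-0.005,0,0],[0,0,0]]
    - [[-0.005,0,0],[0,0,0]]
    - [[0,0,0],[0,0,0]]
    - [[0,0,0],[0,0,0]]

```text
time_s: 8.8
position: [0.5027, 0.0066, 0.1004]
orientation: [[-0.002, 0.994, 0.106], [-0.003, -0.106, 0.994], [1.0, 0.002, 0.003]]
wrist_force: [0.5, -1.1, 2.4]
grip_width: 0.575
grip_force: 64.2
```

Request:
carry_out:
  moves:
    - [[-0.005,0,0],[0,0,0]]
    - [[0,0,0],[0,0,0]]
    - [[0,0,0],[0,0,0]]

```text
time_s: 9.1
position: [0.5027, 0.0065, 0.1003]
orientation: [[-0.003, 0.994, 0.106], [-0.006, -0.106, 0.994], [1.0, 0.002, 0.006]]
wrist_force: [-0.2, -2.6, 10.6]
grip_width: 0.577
grip_force: 64.3
```

Request:
carry_out:
  moves:
    - [[-0.005,0,0],[0,0,0]]
    - [[0,0,0],[0,0,0]]
    - [[0,0,0],[0,0,0]]

```text
time_s: 9.4
position: [0.5027, 0.0064, 0.1003]
orientation: [[-0.003, 0.994, 0.106], [-0.009, -0.106, 0.994], [1.0, 0.002, 0.009]]
wrist_force: [-1.7, -3.0, 18.8]
grip_width: 0.578
grip_force: 64.4
```

Floor contact (TCP 0.100, force now upward). Relieve the press, then open.

Request:
carry_out:
  moves:
    - [[0.009,0,0],[0,0,0]]
    - [[0,0,0],[0,0,0]]
    - [[0,0,0],[0,0,0]]

```text
time_s: 9.7
position: [0.5027, 0.0066, 0.1004]
orientation: [[-0.002, 0.994, 0.106], [-0.004, -0.106, 0.994], [1.0, 0.002, 0.004]]
wrist_force: [0.0, -2.1, 7.0]
grip_width: 0.58
grip_force: 64.2
```

Request:
carry_out:
  fingers: -1
  moves:
    - [[0,0,0],[0,0,0]]
    - [[0,0,0],[0,0,0]]
    - [[0,0,0],[0,0,0]]
    - [[0,0,0],[0,0,0]]
    - [[0,0,0],[0,0,0]]
    - [[0,0,0],[0,0,0]]
    - [[0,0,0],[0,0,0]]

```text
time_s: 10.4
position: [0.5026, 0.0067, 0.0995]
orientation: [[-0.001, 0.994, 0.106], [-0.002, -0.106, 0.994], [1.0, 0.001, 0.002]]
wrist_force: [0.6, 0.2, -1.0]
grip_width: 1.005
grip_force: 0.0
```

Request:
carry_out:
  moves:
    - [[0,0,-0.06],[0,0,0]]
    - [[0,0,-0.1],[0,0,0]]
    - [[0,0,-0.12],[0,0,0]]
    - [[0,0,-0.12],[0,0,0]]
    - [[0,0,0],[0,0,0]]
    - [[0,0,0],[0,0,0]]

```text
time_s: 11.0
position: [0.4899, -0.114, 0.0992]
orientation: [[-0.002, 0.994, 0.108], [-0.001, -0.108, 0.994], [1.0, 0.002, 0.002]]
wrist_force: [-0.5, 0.1, 0.3]
grip_width: 1.002
grip_force: 0.0
```

```bash
python3 -c "
from h import *
s=read_state();print(s['position'],s['qpos'])
for n in('top','scene'):
  p,d=cam(n);cv2.imwrite('pics/p3%s.png'%n,p);W=cloud(n,d)
  m=(abs(W[...,0]-.5)<.06)&(W[...,1]>-.04)&(W[...,1]<.08)
  for lo,hi in((.02,.115),(.128,.142),(.148,.165)):
    k=m&(W[...,2]>lo)&(W[...,2]<hi);q=W[k]
    if len(q)>3: print(n,lo,len(q),q[:,:2].mean(0).round(4),np.percentile(q[:,:2],[2,98],axis=0).round(4).tolist(),np.median(q[:,2]).round(4),cv2.minAreaRect((q[:,:2]*1000).astype(np.float32)))
"
```

```text
[ 0.48987328 -0.11401906  0.09920417] [-0.72935675  1.08037695  1.6792256   0.98486913  1.79097763 -1.25673038]
top 0.02 30 [0.4824 0.0157] [[0.4774, -0.0109], [0.5145, 0.0519]] 0.0703 ((498.49041748046875, 31.365854263305664), (85.92733764648438, 33.91824722290039), 83.40281677246094)
top 0.128 126 [0.5046 0.0118] [[0.4851, -0.0073], [0.5243, 0.0322]] 0.1353 ((504.5966796875, 10.919366836547852), (40.2464599609375, 37.68474197387695), 82.18212127685547)
top 0.148 31 [0.5047 0.0127] [[0.4984, 0.005], [0.5123, 0.02]] 0.157 ((506.0299377441406, 12.47697639465332), (14.788243293762207, 14.937289237976074), 88.34728240966797)
scene 0.02 589 [0.521  0.0204] [[0.4872, -0.0121], [0.5317, 0.0406]] 0.0695 ((518.2224731445312, 24.209453582763672), (37.49555206298828, 67.81907653808594), 36.08481979370117)
scene 0.128 106 [0.5106 0.0172] [[0.4898, -0.0058], [0.5245, 0.0334]] 0.1332 ((504.8074645996094, 13.9888916015625), (38.78478240966797, 41.04371643066406), 85.67877960205078)
scene 0.148 33 [0.5066 0.0155] [[0.4964, 0.0061], [0.5133, 0.0218]] 0.1533 ((503.4735107421875, 13.81146240234375), (16.456417083740234, 19.424701690673828), 86.72187042236328)
```

View pics/p3scene.png

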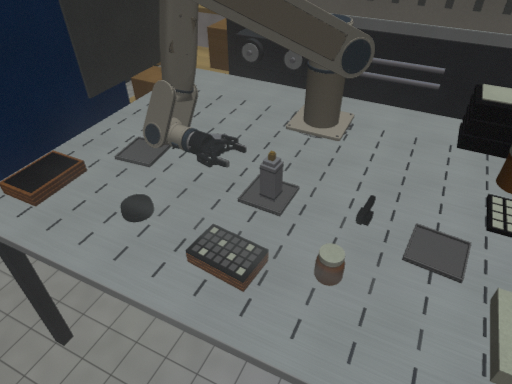

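The canister stands in the tray at (272,177), let go, with the stem at about (0.504, 0.0125). Next: raise and turn the tool down, then go to the handle.

```bash
python3 -c "
from h import *
need([.45,-.15,.32],down(np.radians(84)),12)"
```

```text
N 12 row [0.0428, -0.0098, -0.0545] [2e-05, -0.02087, -1e-05]
```

Request:
carry_out:
  moves:
    - [[0.0428,-0.0098,-0.0545],[0,-0.0209,0]]
    - [[0.0428,-0.0098,-0.0545],[0,-0.0209,0]]
    - [[0.0428,-0.0098,-0.0545],[0,-0.0209,0]]
    - [[0.0428,-0.0098,-0.0545],[0,-0.0209,0]]
    - [[0.0428,-0.0098,-0.0545],[0,-0.0209,0]]
    - [[0.0428,-0.0098,-0.0545],[0,-0.0209,0]]
    - [[0.0428,-0.0098,-0.0545],[0,-0.0209,0]]
    - [[0.0428,-0.0098,-0.0545],[0,-0.0209,0]]
    - [[0.0428,-0.0098,-0.0545],[0,-0.0209,0]]
    - [[0.0428,-0.0098,-0.0545],[0,-0.0209,0]]

```text
time_s: 12.1
position: [0.4537, -0.1684, 0.2842]
orientation: [[0.101, 0.994, 0.029], [0.962, -0.105, 0.25], [0.252, 0.002, -0.968]]
wrist_force: [-0.0, -0.2, 0.1]
grip_width: 1.001
grip_force: 0.0
```

```bash
python3 -c "
from h import *
s=read_state();print(s['position'],s['qpos'],s['orientation'])
need([.45,-.15,.32],down(np.radians(84)),4)"
```

```text
[ 0.45373629 -0.16840963  0.28424761] [-0.51590236  0.21593593  1.86646543  0.2542759   1.17227731 -0.52343879] [[ 0.10100824  0.99446779  0.02882977]
 [ 0.96248996 -0.10501273  0.25017073]
 [ 0.25181423  0.00247906 -0.96777242]]
N 4 row [0.0195, -0.0047, -0.0271] [0.0001, -0.01013, -1e-05]
```

Request:
carry_out:
  moves:
    - [[0.0195,-0.0047,-0.0271],[0,-0.0101,0]]
    - [[0.0195,-0.0047,-0.0271],[0,-0.0101,0]]
    - [[0.0195,-0.0047,-0.0271],[0,-0.0101,0]]
    - [[0.0195,-0.0047,-0.0271],[0,-0.0101,0]]
    - [[0,0,0],[0,0,0]]

```text
time_s: 12.6
position: [0.4502, -0.1488, 0.3196]
orientation: [[0.101, 0.995, 0.003], [0.995, -0.101, 0.005], [0.005, 0.002, -1.0]]
wrist_force: [0.4, -0.8, 0.7]
grip_width: 1.002
grip_force: 0.0
```

```bash
python3 -c "
from h import *
need([.485,.293,.20],down(np.radians(173.8)),20)"
```

```text
N 20 row [0.0616, 0.054, 0.0202] [4e-05, -2e-05, -0.01245]
```

Request:
carry_out:
  moves:
    - [[0.0616,0.054,0.02],[0,0,-0.01245]]
    - [[0.0616,0.054,0.02],[0,0,-0.01245]]
    - [[0.0616,0.054,0.02],[0,0,-0.01245]]
    - [[0.0616,0.054,0.02],[0,0,-0.01245]]
    - [[0.0616,0.054,0.02],[0,0,-0.01245]]
    - [[0.0616,0.054,0.02],[0,0,-0.01245]]
    - [[0.0616,0.054,0.02],[0,0,-0.01245]]
    - [[0.0616,0.054,0.02],[0,0,-0.01245]]
    - [[0.0616,0.054,0.02],[0,0,-0.01245]]
    - [[0.0616,0.054,0.02],[0,0,-0.01245]]

```text
time_s: 13.6
position: [0.5592, 0.0636, 0.2589]
orientation: [[-0.629, 0.777, -0.001], [0.777, 0.629, 0.007], [0.006, 0.004, -1.0]]
wrist_force: [0.5, -1.0, -0.1]
grip_width: 1.0
grip_force: 0.0
```

Request:
carry_out:
  moves:
    - [[0.0616,0.054,0.02],[0,0,-0.01245]]
    - [[0.0616,0.054,0.02],[0,0,-0.01245]]
    - [[0.0616,0.054,0.02],[0,0,-0.01245]]
    - [[0.0616,0.054,0.02],[0,0,-0.01245]]
    - [[0.0616,0.054,0.02],[0,0,-0.01245]]
    - [[0.0616,0.054,0.02],[0,0,-0.01245]]
    - [[0.0616,0.054,0.02],[0,0,-0.01245]]
    - [[0.0616,0.054,0.02],[0,0,-0.01245]]
    - [[0.0616,0.054,0.02],[0,0,-0.01245]]
    - [[0.0616,0.054,0.02],[0,0,-0.01245]]

```text
time_s: 14.6
position: [0.4858, 0.2917, 0.2002]
orientation: [[-0.994, 0.108, -0.001], [0.108, 0.994, 0.006], [0.001, 0.006, -1.0]]
wrist_force: [-0.2, 0.1, -0.0]
grip_width: 0.998
grip_force: 0.0
```

```bash
python3 -c "
from h import *
s=read_state();print(s['position'],s['qpos'])
p,d=cam('scene');W=cloud('scene',d)
m=(W[...,2]>.04)&(W[...,2]<.06)&(abs(W[...,0]-.485)<.08)&(abs(W[...,1]-.293)<.04)
print(cv2.minAreaRect((W[m][:,:2]*1000).astype(np.float32)),m.sum())
need([.485,.293,.1],down(np.radians(173.8)),4)"
```

```text
[0.48575525 0.29171349 0.20016606] [ 0.51714618  0.40091517  1.80013778  0.00662773  0.93829033 -0.94936955]
((486.20135498046875, 291.9112854003906), (16.028348922729492, 110.43010711669922), 83.80390167236328) 186
N 4 row [-0.0018, -0.0005, 0.0826] [0.00021, -0.00016, 0.0002]
```

Request:
carry_out:
  moves:
    - [[-0.0018,0,0.0826],[0.0002,0,0.0002]]
    - [[-0.001,0,0.0826],[0.0002,0,0]]
    - [[0,0,0.0826],[0.0002,0,0]]
    - [[0,0,0.0826],[0.0002,0,0]]
    - [[0,0,0],[0,0,0]]
    - [[0,0,0],[0,0,0]]

```text
time_s: 15.25
position: [0.4875, 0.291, 0.1018]
orientation: [[-0.994, 0.113, -0.001], [0.113, 0.994, 0.0], [0.001, -0.0, -1.0]]
wrist_force: [0.2, 0.1, 0.2]
grip_width: 1.005
grip_force: 0.0
```

```bash
python3 -c "
from h import *
need([.4862,.2919,.048],down(np.radians(173.8)),3)"
```

```text
N 3 row [0.0015, 0.0008, 0.0598] [-1e-05, -5e-05, -0.00028]
```

Request:
carry_out:
  moves:
    - [[0.0015,0.0008,0.0598],[0,0,-0.0003]]
    - [[0.0015,0.0008,0.0598],[0,0,-0.0003]]
    - [[0.0015,0.0008,0.0598],[0,0,-0.0003]]
    - [[0,0,0],[0,0,0]]
    - [[0,0,0],[0,0,0]]

```text
time_s: 15.75
position: [0.4874, 0.2925, 0.0496]
orientation: [[-0.994, 0.108, 0.002], [0.108, 0.994, 0.001], [-0.002, 0.002, -1.0]]
wrist_force: [0.0, 0.0, 0.1]
grip_width: 1.0
grip_force: 0.0
```

Request:
carry_out:
  fingers: 1
  moves:
    - [[0,0,0],[0,0,0]]
    - [[0,0,0],[0,0,0]]
    - [[0,0,0],[0,0,0]]
    - [[0,0,0],[0,0,0]]
    - [[0,0,0],[0,0,0]]
    - [[0,0,0],[0,0,0]]
    - [[0,0,0],[0,0,0]]
    - [[0,0,0],[0,0,0]]
    - [[0,0,0],[0,0,0]]
    - [[0,0,0],[0,0,0]]

```text
time_s: 16.75
position: [0.487, 0.2923, 0.0489]
orientation: [[-0.994, 0.108, 0.002], [0.108, 0.994, 0.001], [-0.001, 0.001, -1.0]]
wrist_force: [-1.1, -1.1, 5.5]
grip_width: 0.173
grip_force: 59.3
```

Handle gripped. Lift, then measure it in hand on the way.

Request:
carry_out:
  moves:
    - [[0,0,-0.05],[0,0,0]]
    - [[0,0,-0.12],[0,0,0]]
    - [[0,0,-0.14],[0,0,0]]
    - [[0,0,-0.14],[0,0,0]]
    - [[0,0,-0.14],[0,0,0]]
    - [[0,0,-0.14],[0,0,0]]
    - [[0,0,-0.05],[0,0,0]]
    - [[0,0,0],[0,0,0]]

```text
time_s: 17.55
position: [0.4876, 0.2928, 0.2861]
orientation: [[-0.994, 0.107, 0.007], [0.107, 0.994, 0.004], [-0.006, 0.004, -1.0]]
wrist_force: [-0.3, 0.6, -2.4]
grip_width: 0.175
grip_force: 58.8
```

```bash
python3 -c "
from h import *
s=read_state();print(s['position'],s['grip_width'])
p,d=cam('scene');W=cloud('scene',d)
m=(W[...,2]<.045+.09)&(W[...,2]>.08)&(abs(W[...,0]-.485)<.08)&(abs(W[...,1]-.293)<.06);print(m.sum())
need([.5045,.013,.26],down(np.radians(173.8)),10)"
```

```text
[0.4876219  0.29277557 0.28614222] 0.1751344785357892
0
N 10 row [-0.0159, -0.0919, 0.0079] [4e-05, 5e-05, 1e-05]
```

Request:
carry_out:
  moves:
    - [[-0.0159,-0.0919,0.008],[0,0,0]]
    - [[-0.0159,-0.0919,0.008],[0,0,0]]
    - [[-0.0159,-0.0919,0.008],[0,0,0]]
    - [[-0.0159,-0.0919,0.008],[0,0,0]]
    - [[-0.0159,-0.0919,0.008],[0,0,0]]
    - [[-0.0159,-0.0919,0.008],[0,0,0]]
    - [[-0.0159,-0.0919,0.008],[0,0,0]]
    - [[-0.0159,-0.0919,0.008],[0,0,0]]
    - [[-0.0159,-0.0919,0.008],[0,0,0]]
    - [[-0.0159,-0.0919,0.008],[0,0,0]]

```text
time_s: 18.6
position: [0.503, 0.0118, 0.2563]
orientation: [[-0.994, 0.107, -0.003], [0.107, 0.994, 0.001], [0.003, 0.0, -1.0]]
wrist_force: [0.3, 0.6, -2.4]
grip_width: 0.17
grip_force: 58.9
```

Request:
carry_out:
  moves:
    - [[0,0,0],[0,0,0]]
    - [[0,0,0],[0,0,0]]
    - [[0,0,0],[0,0,0]]

```text
time_s: 18.9
position: [0.5038, 0.0135, 0.2575]
orientation: [[-0.994, 0.107, -0.001], [0.107, 0.994, 0.001], [0.001, 0.001, -1.0]]
wrist_force: [-0.6, -0.4, -1.6]
grip_width: 0.174
grip_force: 58.9
```

```bash
python3 -c "
from h import *
s=read_state();print(s['position'],s['qpos'],s['grip_width'])
p,d=cam('scene');W=cloud('scene',d)
for lo,hi in((.148,.165),(.13,.14),(.20,.275)):
  m=(W[...,2]<hi)&(W[...,2]>lo)&(abs(W[...,0]-.505)<.07)&(abs(W[...,1]-.013)<.06)
  q=W[m];print(lo,len(q),cv2.minAreaRect((q[:,:2]*1000).astype(np.float32)) if len(q)>3 else '',np.percentile(q,[2,98],axis=0).round(4).tolist())
a=cv2.resize(p[70:220,190:350],(640,600),interpolation=cv2.INTER_CUBIC);cv2.imwrite('pics/fit.png',cv2.convertScaleAbs(a,alpha=1.7))
"
```

```text
[0.50378001 0.01345204 0.25748117] [ 2.56802018e-03  2.35882832e-01  1.88653487e+00  1.07392614e-03
  1.01969495e+00 -1.46129485e+00] 0.17359572617347
0.148 32 ((504.9841003417969, 14.097709655761719), (14.737915992736816, 18.217878341674805), 85.97639465332031) [[0.4978, 0.007, 0.149], [0.5137, 0.0214, 0.158]]
0.13 95 ((504.3922424316406, 13.834769248962402), (36.829898834228516, 39.65094757080078), 83.07666778564453) [[0.4891, -0.0051, 0.1302], [0.5244, 0.033, 0.1391]]
0.2 473 ((502.9915771484375, 18.68304443359375), (41.06630325317383, 107.5440444946289), 66.40729522705078) [[0.4625, -0.0013, 0.2089], [0.5561, 0.0364, 0.2737]]
```

View pics/fit.png

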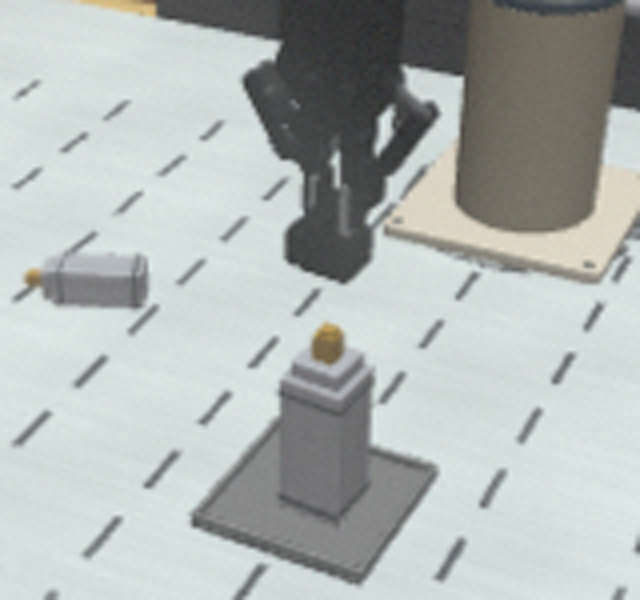

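The crop shows the handle hub at (328,250) above the stem at (328,343), with its sides parallel. I compare the hub's and body's visible faces in this same view for the fine offset.

```bash
python3 -c "
from h import *
p,d=cam('scene');W=cloud('scene',d)
a=np.radians(-6.2);u=np.array([np.cos(a),np.sin(a)]);v=np.array([-u[1],u[0]])
for nm,lo,hi,h in(('hub',.214,.232,.018),('body',.03,.115,.025)):
  m=(W[...,2]<hi)&(W[...,2]>lo)&(abs(W[...,0]-.505)<.06)&(abs(W[...,1]-.013)<.05)
  q=W[m][:,:2];U=q@u;V=q@v;um=np.percentile(U,95);vm=np.percentile(V,95)
  fu=U[(abs(U-um)<.004)&(V<vm-.006)];fv=V[(abs(V-vm)<.004)&(U<um-.006)]
  uc,vc=np.median(fu)-h,np.median(fv)-h
  print(nm,len(fu),len(fv),uc.round(4),vc.round(4),'world',(uc*u+vc*v).round(4))
print(read_state()['position'])
"
```

```text
hub 29 34 0.4962 0.07 world [0.5009 0.016 ]
body 279 167 0.4989 0.0678 world [0.5033 0.0135]
[0.50409675 0.01371138 0.2579905 ]
```

The two estimates of the offset are within 3 mm, which is inside the lead-in. I nudge slightly and descend in guarded steps.

Request:
carry_out:
  moves:
    - [[-0.0023,-0.0017,0.05],[0,0,0]]
    - [[0,0,0.05],[0,0,0]]
    - [[0,0,0.045],[0,0,0]]
    - [[0,0,0],[0,0,0]]
    - [[0,0,0],[0,0,0]]

```text
time_s: 19.5
position: [0.5051, 0.0129, 0.215]
orientation: [[-0.994, 0.107, 0.001], [0.107, 0.994, 0.001], [-0.001, 0.001, -1.0]]
wrist_force: [0.6, -0.0, -0.4]
grip_width: 0.174
grip_force: 59.0
```

Request:
carry_out:
  moves:
    - [[0,0,0.01],[0,0,0]]
    - [[0,0,0.01],[0,0,0]]
    - [[0,0,0.008],[0,0,0]]
    - [[0,0,0],[0,0,0]]
    - [[0,0,0],[0,0,0]]

```text
time_s: 20.0
position: [0.5051, 0.0123, 0.2065]
orientation: [[-0.994, 0.108, 0.001], [0.108, 0.994, 0.001], [-0.001, 0.001, -1.0]]
wrist_force: [-0.3, 0.5, -1.6]
grip_width: 0.17
grip_force: 59.0
```

Request:
carry_out:
  moves:
    - [[0,0,0.008],[0,0,0]]
    - [[0,0,0],[0,0,0]]
    - [[0,0,0],[0,0,0]]

```text
time_s: 20.3
position: [0.5051, 0.0123, 0.204]
orientation: [[-0.994, 0.108, 0.001], [0.108, 0.994, 0.001], [-0.001, 0.001, -1.0]]
wrist_force: [-0.4, -0.2, -1.7]
grip_width: 0.172
grip_force: 59.0
```

Request:
carry_out:
  moves:
    - [[0,0,0.008],[0,0,0]]
    - [[0,0,0],[0,0,0]]
    - [[0,0,0],[0,0,0]]

```text
time_s: 20.6
position: [0.5051, 0.0123, 0.2016]
orientation: [[-0.994, 0.108, 0.001], [0.108, 0.994, 0.001], [-0.001, 0.001, -1.0]]
wrist_force: [0.3, 0.7, -1.1]
grip_width: 0.173
grip_force: 59.0
```

Request:
carry_out:
  moves:
    - [[0,0,0.008],[0,0,0]]
    - [[0,0,0],[0,0,0]]
    - [[0,0,0],[0,0,0]]

```text
time_s: 20.9
position: [0.5051, 0.0123, 0.1992]
orientation: [[-0.994, 0.108, 0.001], [0.108, 0.994, 0.001], [-0.001, 0.001, -1.0]]
wrist_force: [0.7, -0.6, -1.5]
grip_width: 0.172
grip_force: 59.0
```

Already below the start of the full stem section (underside about 0.151) with no force, so it is entering. Continue.

Request:
carry_out:
  moves:
    - [[0,0,0.01],[0,0,0]]
    - [[0,0,0.01],[0,0,0]]
    - [[0,0,0.01],[0,0,0]]
    - [[0,0,0],[0,0,0]]
    - [[0,0,0],[0,0,0]]

```text
time_s: 21.4
position: [0.5051, 0.0123, 0.1901]
orientation: [[-0.994, 0.108, 0.001], [0.108, 0.994, 0.001], [-0.001, 0.001, -1.0]]
wrist_force: [0.5, -0.1, -1.7]
grip_width: 0.175
grip_force: 59.0
```

Request:
carry_out:
  moves:
    - [[0,0,0.008],[0,0,0]]
    - [[0,0,0.008],[0,0,0]]
    - [[0,0,0],[0,0,0]]
    - [[0,0,0],[0,0,0]]

```text
time_s: 21.8
position: [0.5051, 0.0123, 0.1854]
orientation: [[-0.994, 0.108, 0.001], [0.108, 0.994, 0.001], [-0.001, 0.001, -1.0]]
wrist_force: [-0.5, -0.1, -1.2]
grip_width: 0.174
grip_force: 59.0
```

Request:
carry_out:
  moves:
    - [[0,0,0.006],[0,0,0]]
    - [[0,0,0],[0,0,0]]
    - [[0,0,0],[0,0,0]]

```text
time_s: 22.1
position: [0.5054, 0.0124, 0.1839]
orientation: [[-0.994, 0.108, 0.002], [0.108, 0.994, 0.001], [-0.002, 0.001, -1.0]]
wrist_force: [0.1, 0.6, 1.7]
grip_width: 0.173
grip_force: 59.2
```

Contact at the expected home height (0.184). Press a little, relieve, open and retreat upward.

Request:
carry_out:
  moves:
    - [[0,0,0.006],[0,0,0]]
    - [[0,0,0],[0,0,0]]
    - [[0,0,0],[0,0,0]]
    - [[0,0,0],[0,0,0]]

```text
time_s: 22.5
position: [0.506, 0.0124, 0.1838]
orientation: [[-0.994, 0.108, 0.003], [0.108, 0.994, 0.001], [-0.003, 0.001, -1.0]]
wrist_force: [-4.4, -0.2, 18.0]
grip_width: 0.173
grip_force: 61.8
```

Request:
carry_out:
  moves:
    - [[0,0,-0.006],[0,0,0]]
    - [[0,0,0],[0,0,0]]
    - [[0,0,0],[0,0,0]]

```text
time_s: 22.8
position: [0.5052, 0.0124, 0.1838]
orientation: [[-0.994, 0.107, 0.001], [0.107, 0.994, 0.001], [-0.001, 0.001, -1.0]]
wrist_force: [-2.3, -0.1, 5.6]
grip_width: 0.174
grip_force: 59.9
```

Request:
carry_out:
  fingers: -1
  moves:
    - [[0,0,0],[0,0,0]]
    - [[0,0,0],[0,0,0]]
    - [[0,0,0],[0,0,0]]
    - [[0,0,0],[0,0,0]]
    - [[0,0,0],[0,0,0]]
    - [[0,0,0],[0,0,0]]
    - [[0,0,0],[0,0,0]]
    - [[0,0,0],[0,0,0]]

```text
time_s: 23.6
position: [0.5051, 0.0123, 0.1837]
orientation: [[-0.994, 0.108, 0.001], [0.108, 0.994, 0.001], [-0.001, 0.001, -1.0]]
wrist_force: [-0.5, 0.2, -0.5]
grip_width: 0.998
grip_force: 0.0
```

Request:
carry_out:
  moves:
    - [[0,0,-0.06],[0,0,0]]
    - [[0,0,-0.12],[0,0,0]]
    - [[0,0,-0.12],[0,0,0]]
    - [[0,0,-0.12],[0,0,0]]
    - [[0,0,0],[0,0,0]]
    - [[0,0,0],[0,0,0]]

```text
time_s: 24.2
position: [0.5052, 0.0122, 0.3104]
orientation: [[-0.994, 0.108, 0.003], [0.108, 0.994, 0.001], [-0.003, 0.001, -1.0]]
wrist_force: [-0.4, -0.5, -1.0]
grip_width: 0.999
grip_force: 0.0
```

```bash
python3 -c "
from h import *
p,d=cam('scene');W=cloud('scene',d)
m=(W[...,2]<.22)&(W[...,2]>.165)&(abs(W[...,0]-.505)<.07)&(abs(W[...,1]-.013)<.06)
q=W[m];print(len(q),cv2.minAreaRect((q[:,:2]*1000).astype(np.float32)),np.percentile(q[:,2],[90,98]))
a=cv2.resize(p[70:220,190:350],(640,600),interpolation=cv2.INTER_CUBIC);cv2.imwrite('pics/end.png',cv2.convertScaleAbs(a,alpha=1.7))
"
```

```text
256 ((504.8533630371094, 15.777185440063477), (16.831195831298828, 109.60750579833984), 83.79409790039062) [0.18589613 0.18702788]
```

View pics/end.png

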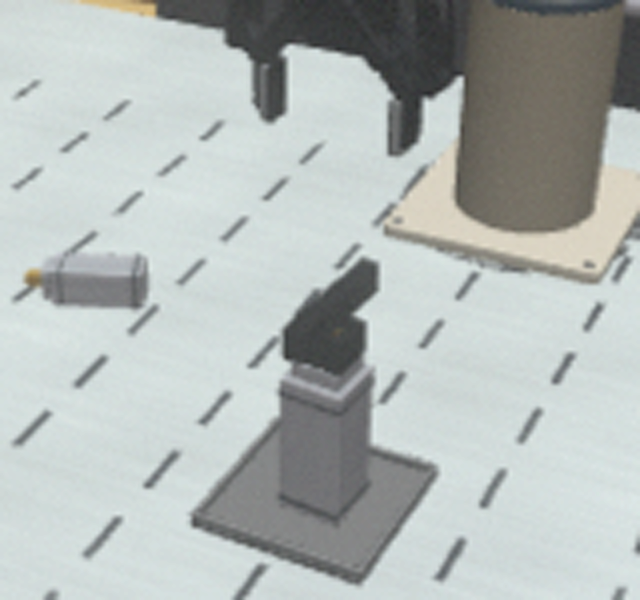

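The handle sits on the shoulder (crop (328,345)). Its bar top is at 0.187 m = 5 + 130 + 52 mm, so it is fully home, and the gripper is clear.

```bash
python3 -c "
from plant import *
print(finish_job())"
```

```text
the job is handed in; nothing more can be done
None
```

The job is handed in: the canister stands upright and released in the nearest drip tray, with the T-handle fully home on its stem (bar top measured at 187 mm, as expected), and I did not touch the jar, tin or tray stack; no verdict came back from the hand-in.

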